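Take the flashlight from its bracket and train it on the printer's dial

TASK

Swing the hasp up off its catch and right over to the back, then draw the red flashlight up out of its bracket. Turn it to point squarely at the dial on the printer's sloping front, its beam centred on the dial from about a hand's breadth (10 to 15 cm) away, without touching the printer, and finish still holding it up there, steady, so that the setting can be read. Leave the dial's setting and the other things on the cart alone.

Things in the scene. Friction and masses are not known exactly. Their poses are not given: they have to be found in the camera images.
- bracket: Blue-grey steel flashlight bracket screwed to the cart; place and yaw vary. Origin under its 170 x 90 x 6 mm base plate on the socket's axis, z up. Upright socket: inner diameter 40, outer 47, floor 10, mouth 61 mm high. Hinge upright behind (own x = +60 mm, 44 wide, 168 high); catch post in front (x = -50, 20 wide, 156 high, staple top 174 high). Both sides (own +-y) are open.
- socket_mouth (a point): Centre of the socket's mouth, 61 mm above the cart.
- hasp (a joint): Angle of the bright steel hasp (rad): 0 = level over the flashlight's tail, slot on the staple (every start); pi/2 = standing up; 2.7 = stop, lying back. Loose hinge, 60 g: let go short of upright it falls forward to 0; let go past 1.7 it falls back to the stop and stays.
- hasp_hinge (a point): Middle of the hasp's hinge axis (the bracket's own y), 58 mm behind the socket's axis (own +x) and 164 mm above the cart. The hasp is a strap 24 mm wide and 3 thick, 2.5 mm above the flashlight's tail.
- hasp_lip (a point): Centre of the rolled finger lip at the hasp's free end: a roll 12 mm in diameter, 24 mm wide along the hinge axis, 140 mm from the hinge, 8 mm above the strap's middle (at the start 82 mm in front of the socket's axis, 172 mm above the cart). Its two ends can be pinched from above (closing along the bracket's y) and swung in an arc about the hinge; it turns between the fingers.
- flashlight: Red aluminium flashlight, 150 mm long, 0.12 to 0.24 kg, loose, standing lens down in the socket (lens 10 mm, tail 160 mm above the cart; it must rise 51 mm to come out). Origin at the lens face's centre, own z from lens to tail; the beam leaves along own -z. Head 36 mm in diameter for 36 mm, then barrel and black tail cap 26 mm. Its yaw does not matter.
- flashlight_tail (a point): Centre of the flashlight's tail end, 150 mm from the lens face.
- printer: Light grey desktop label printer, fixed; place and yaw vary. 230 mm deep (own x), 200 wide (own y), 165 high; origin on the cart top, on its middle line, 75 mm behind the lower front edge; the front faces own -x. From 77 mm height on the front slopes back over 105 mm to the top; this sloping panel bears the dial, a dark display and two buttons.
- dial (a joint): Angle of the black printer dial (rad, clockwise from 0 to 4.7); its start varies; it is to stay as it is.
- dial_face (a point): Centre of the dial's outer face, on its axis: own z is the dial's axis, pointing out of the printer, forward and up, 0.70 rad (40 deg) from vertical. In the printer's frame at x = -35, y = -40, z = +136 mm. The dial is 34 mm in diameter (44 at its foot), 16 high, on a round white scale 60 mm in diameter.
- dial_pointer (a point): Outer end of the white pointer mark on the dial's face, 16 mm from its axis.
- vase: Squat white ceramic vase, empty, 106 mm in diameter, 90 mm high, loose; origin under its centre. Bystander; changes places with the phone stand.
- phone_stand: Clear acrylic phone stand, 95 x 75 mm, 105 mm high, loose; origin under its centre. Bystander.
- clipboard: Small brown clip board with a sheet of paper and a chrome spring clip, 230 (x) x 165 (y) x 4 mm, clip 16 mm high, loose, lying flat; origin under its centre. Bystander.
Not all that is in view belongs to the job. What is shaped like the bracket but green is not meant.

How it is judged:
On the way, in this order (a step that is already met when the one before it is completed fails the run):
1. the hasp is swung over to the back while the flashlight still stands in its socket (value of joint hasp above 2 rad and distance of flashlight from where it was at the start of the episode below 0.012 m), for 0.2 s.
2. the flashlight is held by the fingers with its lens above the socket's mouth (height (world z) of flashlight above 0.064 m and contact force between the fingers and flashlight above 1 N), for 0.1 s.
At the end, for the whole second after the job is handed in: The fingers hold the flashlight still, carried by nothing else, lens over 140 mm above the cart; its axis passes within 25 mm (each way) of the dial's centre, lens 70 to 190 mm from the dial's face, within 0.40 rad of the dial's axis; the hasp lies back beyond 2.0 rad (contact force between the fingers and flashlight above 1 N and x of dial_face in the frame of flashlight between -0.025 and 0.025 m and y of dial_face in the frame of flashlight between -0.025 and 0.025 m and z of dial_face in the frame of flashlight between -0.19 and -0.07 m and angle between the z axis of flashlight and the z axis of dial_face, either way round below 0.4 rad and height (world z) of flashlight above 0.14 m and linear speed of flashlight below 0.03 m/s and angular speed of flashlight below 0.2 rad/s and contact force between flashlight and printer below 0.2 N and contact force between flashlight and bracket below 0.2 N and contact force between flashlight and vase below 0.2 N and contact force between flashlight and phone_stand below 0.2 N and contact force between flashlight and clipboard below 0.2 N and value of joint hasp above 2 rad); the arm keeps its last pose, push and grip.
It fails at once if the robot or the flashlight pushes on the printer (contact force between any of flashlight, the fingers, the arm and printer above 2 N).
It fails at once if the dial's setting is changed (distance of dial_pointer from where it was at the start of the episode above 0.005 m).
It fails at once if the vase, phone stand or clip board is shifted by more than 20 mm or the vase tipped (distance of any of vase, phone_stand, clipboard from where it was at the start of the episode above 0.02 m or angle between vase's own z axis and vertical above 0.3 rad).
It also fails if it takes over 42 s, if anything falls off the work surface, if the arm or the gripper's body presses on something with over 40 N, if the wrist force passes 120 N, or if a joint passes its speed limit or range.

ROBOT

A 6-joint arm with a two-finger parallel gripper is mounted at the origin on the work surface. World frame = base frame: x ahead of the robot, y to its left, z up, the work surface at z = 0. Lengths are in m, angles in rad, forces in N, time in s.
With the tool pointing down it reaches from about 0.325 to 0.775 m from the base axis. Payload 9.3 kg.
Tool frame: the origin (TCP) lies between the finger pads; the fingertips stand 22 mm ahead of it and the grasp point (between the pads) lies 3 mm ahead of it; z points along the fingers, y is the direction in which the jaws open and shut (so a half turn about z gives the same grasp; the last joint's range is limited). The gripper opens to 85 mm and grips with 20 to 120 N. Pads are 22 mm wide; open, the fingers measure 114 mm over their backs; the gripper's body (76 mm by 85 mm) begins 54 mm behind the grasp point. The pads swing forward as they close: fully open they stand 13 mm farther back than shut.
Start: joints at [-1.461, 0.259, 0.021, 1.334, 0, 1.418], TCP at [0.143, -0.531, 0.253] pointing down, gripper open.
Joint ranges: [-3.04, 3.04], [-0.91, 1.82], [-1.04, 1.36], [-1.92, 1.95], [-1.52, 1.45], [-3.14, 3.14]. Speed limits (rad/s): [2.22, 2.22, 2.79, 3.14, 3.14, 3.14].

INTERFACE

Orientations are given as a 3x3 rotation matrix whose columns are the frame's x, y, z axes.
In Python, from plant import arm gives the robot as it stands.
- The arm moves only by the shell command python3 -m creep 'ROWS' [FORCE]. ROWS is JSON, a list that holds one entry, the list of rows, each a list of 5 numbers: the shift along the tool's x, y, z in mm, then the turn about the tool's z in degrees, then the gripper command: -1 is shut, 1 is fully open, values between are in proportion. In form: [[[dx, dy, dz, roll, jaw], ...]]. A call has 1 to 12 rows; each row shifts and turns the pose as measured when the row begins, along the tool's axes as they then stand; what a row does not reach is not made up. A row lasts 1/12 s, in which the tool goes at most 41.7 mm and 7.16 degrees, less where a joint would pass 70% of its speed; a pose out of reach is approached as far as the arm can. A call is refused whole if a number of a shift passes 41.7 or a number of a turn 7.16, either way. A call with a gripper value outside its range is refused whole. The fingers move at their own pace and stop on an object; FORCE is the grip in N (left out, the last holds). Time passes only in rows, so rows that do not move let the fingers close. It gives the time, the measured TCP pose, the force and the opening at its end, in the units of the state.
- arm.sense(): the state, without advancing time (a new reading comes with each control period).
- arm.grab_frame(name): name is "side" or "top" or "wrist"; returns the picture (400x640x3 uint8, red, green, blue); there is no depth.
- arm.calibration(name): a dict with "K" (3x3 intrinsics, pixels), "rvec" (rotation vector, rad) and "tvec" (3), from world to camera coordinates, as OpenCV has them. Camera axes: x right, y down, z forward; pixel columns grow to the right and rows downward; lengths in m; the calibration is good to about 2 mm. The wrist camera is an equidistant fisheye: a pixel r from the principal point sees the ray r / f radians off the axis. A picture is of the moment at which its call begins: read the wrist's pose just before it. calibration takes no time and is no camera call; for the wrist camera it gives the pose at the moment of the call.
- arm.finish_job(): hands the job in, once; it reports no verdict.
Trained networks look in the newest picture that a camera, given by its name, has taken for a name from the list of things; names that differ only in an ending like _2 or _b are one class to them, and where a whole thing is asked for, a point or a joint stands for the part that bears it (a point fixed in the world has none). Each returns a list of dicts, best first, with "confidence" (0 to 1); they miss things now and then, are a little off and sometimes report something else, mostly with a low value. They report only what shows in the picture. A call takes as long as a camera call. They do not tell look-alikes from the thing itself.
- arm.boxes_of(camera, label): "box" ([left, top, right, bottom] in pixels, round what is visible of it).
- arm.trace(camera, label): "region" (400x640 bool, what is visible of it) and "box" ([left, top, right, bottom] in pixels, round what is visible of it).
- arm.spot_point(camera, label): "position" ([row, column] in pixels: a listed point, or the origin of a listed thing).
The state is a dict: "clock": time; "joint_pos": joint angles; "joint_vel": joint speeds; "tau": joint torques, N m; "ee_pos": TCP position; "tcp_rot": TCP orientation; "wrist_force": force on the tool from outside, world axes, zero at the start; "torque": the same for the moment, N m; "width": opening from 0.0 (shut) to 1.0 (fully open).
Only numpy, scipy, OpenCV 4.12 (cv2) and the standard library are available. Lean on these libraries where they do the work, as an engineer would, in place of code of your own. Each camera call takes 0.05 s, during which the arm holds its last target.

## Working session

There is one attempt and no reset: what is moved stays moved. The work goes in short steps, Python scripts to look and compute and a shell command to move; the robot and the scene stay as the last step left them, time stands still between calls to the robot, and variables do not carry over. Pictures are saved under pics/ and viewed, and the job is handed in when it is done.

```bash
ls; mkdir -p pics
cat > h.py <<'E'
import numpy as np, cv2
from plant import arm
def snap(n,f):
    im=arm.grab_frame(n); cv2.imwrite('pics/'+f,im[:,:,::-1]); return im
E
python3 - <<'E'
from h import *
s=arm.sense(); print(s['clock'],s['ee_pos'],s['tcp_rot'])
for n in ['side','top','wrist']:
    snap(n,n+'0.png'); c=arm.calibration(n); print(n,c)
E
```

```text
pics
0.0 [ 0.14283513 -0.53083238  0.25264942] [[ 9.65663700e-01  2.59795294e-01 -1.55278170e-04]
 [ 2.59795252e-01 -9.65662705e-01  1.40270977e-03]
 [ 2.14471058e-04 -1.39488644e-03 -9.99999004e-01]]
side {'K': array([[510.23407533,   0.        , 316.19398311],
       [  0.        , 510.23407533, 199.20886898],
       [  0.        ,   0.        ,   1.        ]]), 'rvec': array([ 2.15854417,  0.706795  , -0.36493472]), 'tvec': array([-0.40265795, -0.15538846,  1.80357955])}
top {'K': array([[425.97537782,   0.        , 317.11779599],
       [  0.        , 425.97537782, 203.22429112],
       [  0.        ,   0.        ,   1.        ]]), 'rvec': array([ 2.11019182, -2.14248735,  0.18619758]), 'tvec': array([-0.04734755,  0.56978898,  1.20107604])}
wrist {'K': array([[309.70691629,   0.        , 322.1382244 ],
       [  0.        , 309.70691629, 203.41690745],
       [  0.        ,   0.        ,   1.        ]]), 'rvec': array([-2.31555986,  1.77336448,  0.24131764]), 'tvec': array([-0.55066701, -0.0343537 ,  0.37703513])}
```

View pics/side0.png

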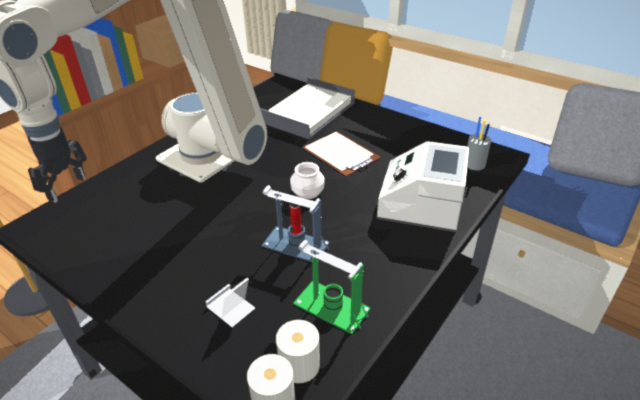

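View pics/top0.png

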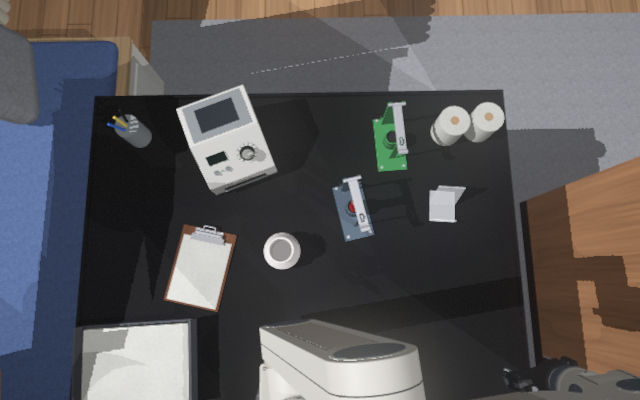

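View pics/wrist0.png

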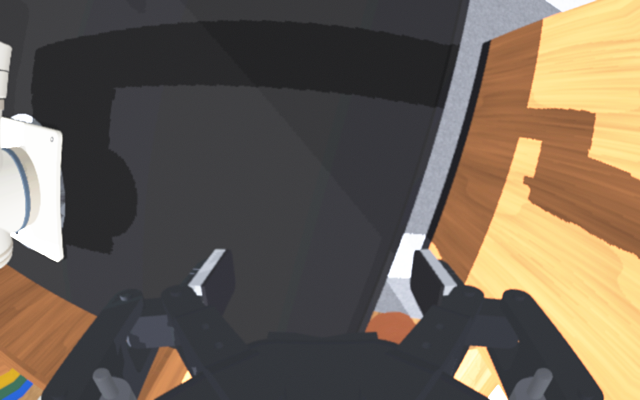

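The side view shows the blue-grey bracket with the red flashlight at about (295,220) and the green look-alike at about (335,290). In the top view they are at (353,209) and (391,138), and the printer dial is at (248,153). I choose the blue-grey bracket and will check it in a crop.

```bash
cat >> h.py <<'E'
def ray(n,px,c=None):  # px (col,row)
    c=c or arm.calibration(n); R=cv2.Rodrigues(c['rvec'])[0]; t=c['tvec']
    K=c['K']; u=(px[0]-K[0,2])/K[0,0]; v=(px[1]-K[1,2])/K[1,1]
    if n=='wrist':
        r=np.hypot(u,v); d=np.array([u/r*np.sin(r),v/r*np.sin(r),np.cos(r)]) if r>1e-9 else np.array([0,0,1.])
    else: d=np.array([u,v,1.])
    d=R.T@d; return -R.T@t, d/np.linalg.norm(d)
def atz(n,px,z,c=None):
    o,d=ray(n,px,c); return o+d*(z-o[2])/d[2]
def tri(rays):
    A=np.zeros((3,3));b=np.zeros(3)
    for o,d in rays:
        P=np.eye(3)-np.outer(d,d);A+=P;b+=P@o
    x=np.linalg.solve(A,b); return x,[np.linalg.norm((np.eye(3)-np.outer(d,d))@(x-o)) for o,d in rays]
def proj(n,X,c=None):
    c=c or arm.calibration(n); R=cv2.Rodrigues(c['rvec'])[0]
    p=R@np.asarray(X)+c['tvec'];K=c['K']
    if n=='wrist':
        th=np.arctan2(np.hypot(p[0],p[1]),p[2]); q=p[:2]/np.hypot(p[0],p[1])*th
    else: q=p[:2]/p[2]
    return q*[K[0,0],K[1,1]]+K[:2,2]
E
python3 - <<'E'
from h import *
im=cv2.imread('pics/top0.png'); a=cv2.resize(im[80:260,180:430],None,fx=3,fy=3,interpolation=cv2.INTER_CUBIC); cv2.imwrite('pics/ctop.png',a[:, :750])
im=cv2.imread('pics/side0.png'); a=cv2.resize(im[120:330,240:490],None,fx=2.8,fy=2.8,interpolation=cv2.INTER_CUBIC); cv2.imwrite('pics/cside.png',a)
for l in ['socket_mouth','hasp_hinge','hasp_lip','flashlight_tail','bracket','dial_face','dial_pointer','printer','vase','phone_stand','clipboard']:
    for n in ['top','side']:
        print(l,n,[(np.round(d['position'][::-1],1).tolist(),round(d['confidence'],2)) for d in arm.spot_point(n,l)][:3])
print(arm.sense()['clock'])
E
```

```text
socket_mouth top [([354.0, 206.2], 0.91), ([391.6, 135.5], 0.65)]
socket_mouth side [([297.4, 231.1], 0.79)]
hasp_hinge top [([398.3, 107.4], 0.93), ([352.5, 178.6], 0.68)]
hasp_hinge side [([311.5, 207.8], 0.94), ([357.0, 271.9], 0.59)]
hasp_lip top [([364.6, 227.6], 0.92), ([405.5, 150.6], 0.88)]
hasp_lip side [([265.3, 192.3], 0.72), ([297.2, 244.9], 0.44)]
flashlight_tail top [([355.1, 197.5], 0.42)]
flashlight_tail side []
bracket top [([354.2, 209.4], 0.88), ([385.7, 144.6], 0.69), ([354.7, 209.6], 0.5)]
bracket side [([297.6, 244.0], 0.78), ([331.4, 306.7], 0.55)]
dial_face top [([247.0, 154.1], 0.63)]
dial_face side []
dial_pointer top [([254.2, 149.9], 0.53)]
dial_pointer side [([395.5, 175.7], 0.61)]
printer top [([240.7, 160.0], 0.57), ([253.7, 152.6], 0.43)]
printer side [([408.8, 203.6], 0.97), ([295.6, 229.3], 0.27), ([311.3, 206.4], 0.18)]
vase top [([280.4, 250.1], 0.93)]
vase side [([304.6, 191.6], 0.83)]
phone_stand top [([443.1, 208.7], 0.84)]
phone_stand side [([234.2, 309.0], 0.71)]
clipboard top [([198.9, 270.5], 0.78)]
clipboard side [([339.7, 151.6], 0.91)]
1.25
```

View pics/ctop.png

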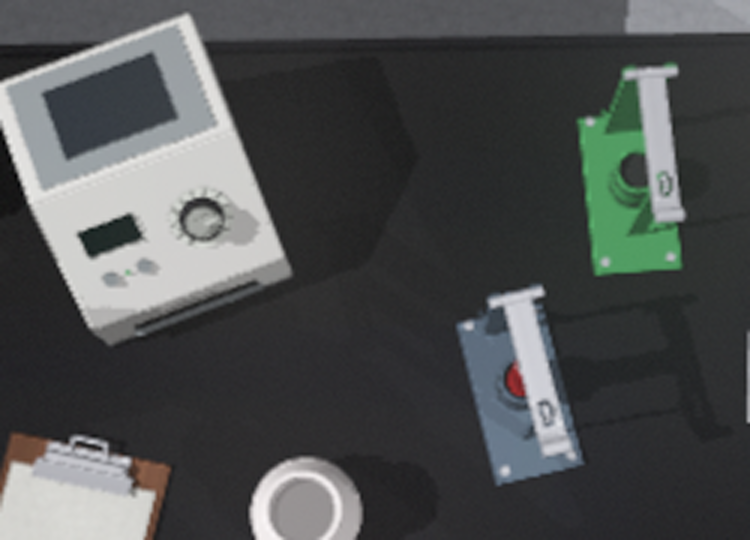

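View pics/cside.png

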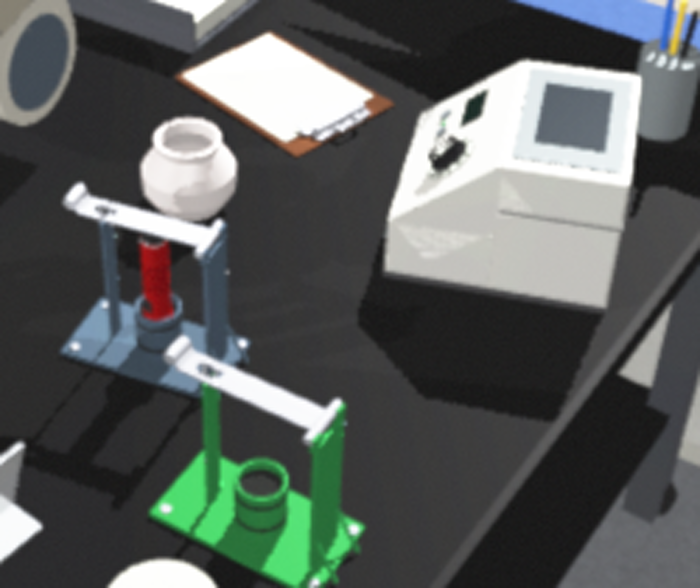

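The crops confirm the choice: the blue-grey bracket holds the red flashlight and the green one's socket is empty. Next I fit the poses.

Run:
```python
from h import *
from scipy.optimize import least_squares
ct,cs=arm.calibration('top'),arm.calibration('side'); C={'top':ct,'side':cs}
def W(p,X): 
    c,s=np.cos(p[2]),np.sin(p[2]); return np.array([p[0]+c*X[0]-s*X[1],p[1]+s*X[0]+c*X[1],X[2]])
def fit(obs,p0):
    f=lambda p:np.concatenate([proj(n,W(p,X),C[n])-px for n,X,px in obs])
    r=least_squares(f,p0,loss='soft_l1'); print(np.round(r.x,4)); print(np.round(f(r.x).reshape(-1,2),1).tolist()); return r.x
T=lambda x,y:(180+x/3,80+y/3); S=lambda x,y:(240+x/2.8,120+y/2.8)
# bracket
k=np.array
obs=[('top',(0,0,.061),(354,206.2)),('side',(0,0,.061),(297.4,231.1)),('top',(.058,0,.164),(352.5,178.6)),('side',(.058,0,.164),(311.5,207.8)),
('top',(-.082,0,.172),(364.6,227.6)),('side',(-.082,0,.172),(265.3,192.3)),('side',(0,0,0),(297.6,244.))]
b=fit(obs,[.5,-.05,0.])
for X in [(0,0,.16),(-.082,0,.172),(.058,0,.164),(-.05,0,.17)]: print(X,W(b,X))
# printer: top crop corners
obs=[('top',(-.035,-.04,.136),(247,154.1)),('side',(-.035,-.04,.136),S(452,150)),('side',(0,0,0),(408.8,203.6)),
('top',(-.075,-.1,.077),T(290,270)),('top',(-.075,.1,.077),T(97,328)),('top',(.155,-.1,.165),T(190,14)),('top',(.155,.1,.165),T(0,84)),
('side',(-.075,-.1,.077),S(388,218)),('side',(-.075,-.1,.0),S(386,270)),('side',(.155,-.1,.0),S(607,304)),('side',(.155,-.1,.165),S(630,172))]
p=fit(obs,[.6,.2,0.])
print('dial',W(p,(-.035,-.04,.136)))
for l,z,px in [('vase',0,(280.4,250.1)),('phone',0,(443.1,208.7)),('clip',0,(198.9,270.5))]: print(l,atz('top',px,z))
s=arm.sense();print(s['clock'])
```

```text
[ 0.5587 -0.1649  0.2034]
[[0.6, -0.7], [-1.4, -1.4], [0.2, -0.4], [2.9, -1.8], [0.7, 0.7], [1.4, -2.1], [-0.6, 1.8]]
(0, 0, 0.16) [ 0.55873689 -0.16491621  0.16      ]
(-0.082, 0, 0.172) [ 0.47842673 -0.18147757  0.172     ]
(0.058, 0, 0.164) [ 0.61554164 -0.15320208  0.164     ]
(-0.05, 0, 0.17) [ 0.50976728 -0.1750146   0.17      ]
[0.7149 0.1853 0.3635]
[[0.8, -0.1], [-4.2, -1.5], [-1.8, -1.4], [-1.6, -5.2], [-1.8, 0.3], [-0.3, -1.7], [-4.5, -0.1], [-0.1, 0.6], [-0.8, 2.2], [-0.7, 3.4], [0.5, 4.8]]
dial [0.69638063 0.1354548  0.136     ]
vase [0.43692319 0.05644275 0.        ]
phone [ 0.55519923 -0.43963437  0.        ]
clip [0.38001987 0.29932014 0.        ]
1.25
```

```bash
python3 - <<'E'
from h import *
s=arm.sense();c=arm.calibration('wrist');R=cv2.Rodrigues(c['rvec'])[0]
print('cam in tool',s['tcp_rot'].T@(-R.T@c['tvec']-s['ee_pos']),'axis',s['tcp_rot'].T@R[2])
E
python3 -m creep '[[[33,-20,0,0.3,1],[33,-20,0,0.3,1],[33,-20,0,0.3,1],[33,-20,0,0.3,1],[33,-20,0,0.3,1],[33,-20,0,0.3,1],[33,-20,0,0.3,1],[33,-20,0,0.3,1],[33,-20,0,0.3,1],[33,-20,0,0.3,1],[33,-20,0,0.3,1],[20,-10,0,0,1]]]' 20
```

```text
cam in tool [ 0.06829195  0.00054638 -0.11982889] axis [-0.26774693  0.00151986  0.96348807]
clock: 2.25
ee_pos: [0.4718, -0.2095, 0.2526]
tcp_rot: [[0.982, 0.19, 0.002], [0.19, -0.982, -0.002], [0.002, 0.003, -1.0]]
wrist_force: [0.0, -0.3, -0.2]
width: 1.002
```

Run:
```python
from h import *
c=arm.calibration('wrist');snap('wrist','w1.png')
for l,z in [('hasp_lip',.172),('hasp_hinge',.164),('dial_face',.136),('flashlight_tail',.16)]:
    for d in arm.spot_point('wrist',l)[:3]:
        p=d['position'][::-1]; print(l,np.round(p,1),round(d['confidence'],2),np.round(atz('wrist',p,z,c),4))
```

```text
hasp_lip [282.3 202.7] 0.92 [ 0.4799 -0.1816  0.172 ]
hasp_hinge [274.3   5.8] 0.65 [ 0.6129 -0.1502  0.164 ]
hasp_hinge [291.7  95.1] 0.41 [ 0.5517 -0.1745  0.164 ]
```

View pics/w1.png

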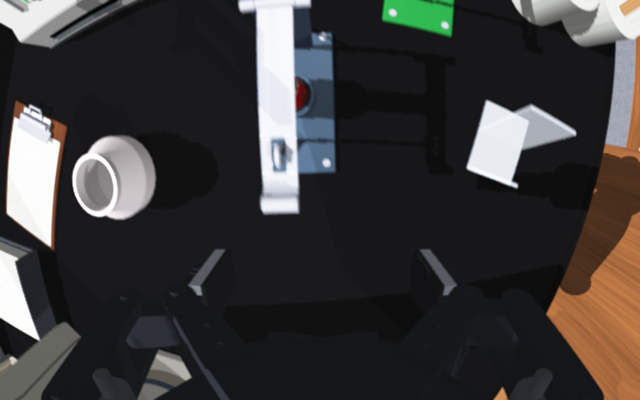

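The wrist view shows the lip at (282,203), the hinge at (274,6) and the red tail at (302,93). This agrees with the fit. Now I centre over the lip and descend.

```bash
python3 -m creep '[[[13,-26,0,-1,1],[0,0,0,0,1],[0,0,25,0,1],[0,0,20,0,1],[0,0,5,0,1],[0,0,0,0,1]]]' 20
python3 - <<'E'
from h import *
s=arm.sense();c=arm.calibration('wrist');snap('wrist','w2.png')
R=s['tcp_rot']
for d in arm.spot_point('wrist','hasp_lip')[:2]:
    X=atz('wrist',d['position'][::-1],.172,c);print(d['confidence'],X,'tool',1000*R.T@(X-s['ee_pos']))
snap('side','s2.png')
E
```

```text
clock: 3.0
ee_pos: [0.4739, -0.1902, 0.2024]
tcp_rot: [[0.981, 0.196, 0.003], [0.196, -0.981, -0.006], [0.002, 0.006, -1.0]]
wrist_force: [0.1, -0.0, 1.0]
width: 1.0
0.77 [ 0.47708862 -0.18244914  0.172     ] tool [ 4.60019994 -7.11600589 30.38077425]
```

View pics/w2.png

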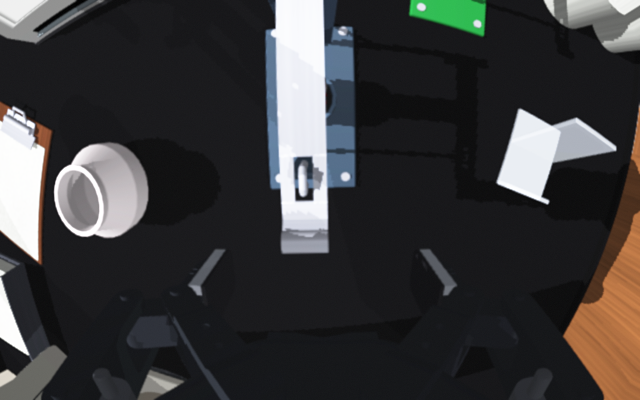

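```bash
python3 -m creep '[[[7,-10,0,-0.3,1],[0,0,0,0,1],[0,0,15,0,1],[0,0,12,0,1],[0,0,0,0,1]]]' 20
python3 - <<'E'
from h import *
s=arm.sense();c=arm.calibration('wrist');snap('wrist','w3.png')
R=s['tcp_rot']
for d in arm.spot_point('wrist','hasp_lip')[:2]:
    X=atz('wrist',d['position'][::-1],.172,c);print(d['confidence'],X,'tool',1000*R.T@(X-s['ee_pos']))
E
```

```text
clock: 3.57
ee_pos: [0.4825, -0.1793, 0.181]
tcp_rot: [[0.979, 0.202, 0.012], [0.202, -0.979, -0.011], [0.01, 0.013, -1.0]]
wrist_force: [-0.1, -0.5, 0.3]
width: 0.998
0.67 [ 0.47885125 -0.17978494  0.172     ] tool [-3.79850757 -0.41808167  8.93537207]
```

View pics/w3.png

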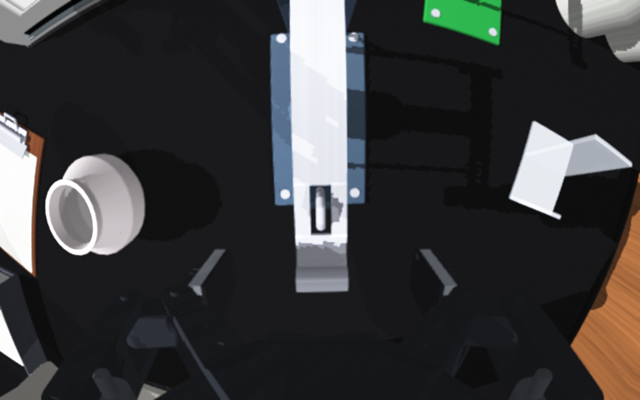

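```bash
python3 -m creep '[[[-4,0,4,0,1],[0,0,0,0,1],[0,0,0,0,-1],[0,0,0,0,-1],[0,0,0,0,-1],[0,0,0,0,-1],[0,0,0,0,-1],[0,0,0,0,-1],[0,0,0,0,-1]]]' 25
python3 - <<'E'
from h import *
snap('wrist','w4.png');im=snap('side','s4.png')
cv2.imwrite('pics/s4c.png',cv2.resize(im[100:280,190:400,::-1],None,fx=3,fy=3,interpolation=2))
E
```

```text
clock: 4.42
ee_pos: [0.4794, -0.1795, 0.1818]
tcp_rot: [[0.979, 0.203, 0.017], [0.203, -0.979, -0.011], [0.015, 0.014, -1.0]]
wrist_force: [-0.0, -2.2, 0.1]
width: 0.27
```

View pics/w4.png

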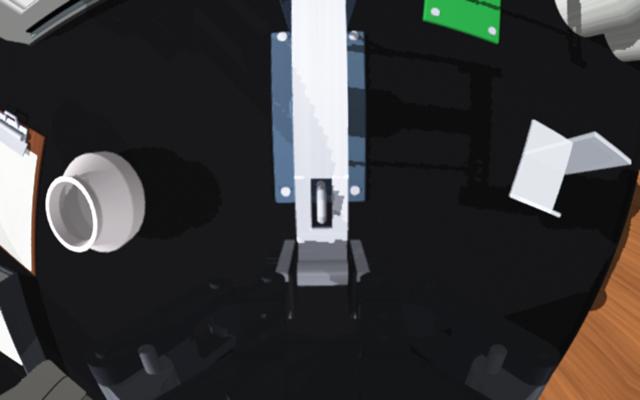

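View pics/s4c.png

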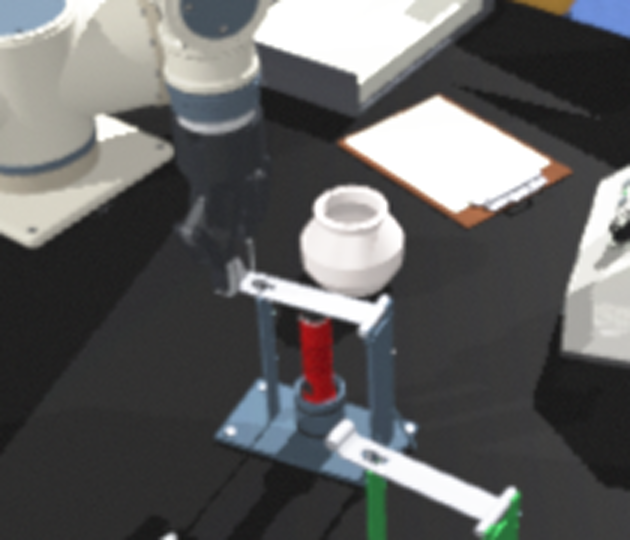

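The pads have closed on the lip ends at (290,260) and (357,260), width 0.27 or about 23 mm. Now I swing along the arc.

```bash
python3 -m creep '[[[3,0,-20,0,-1],[8,0,-27,0,-1],[14,0,-25,0,-1],[18,0,-21,0,-1],[0,0,0,0,-1]]]' 25
```

```text
clock: 4.93
ee_pos: [0.5215, -0.1703, 0.2767]
tcp_rot: [[0.979, 0.201, 0.016], [0.201, -0.979, -0.01], [0.013, 0.013, -1.0]]
wrist_force: [-1.7, 3.4, -0.6]
width: 0.268
```

```bash
python3 -m creep '[[[20,0,-15,0,-1],[26,0,-12,0,-1],[28,0,-6,0,-1],[28,0,-1,0,-1],[15,0,2,0,-1],[0,0,0,0,-1]]]' 25
```

```text
clock: 5.43
ee_pos: [0.6382, -0.1443, 0.3122]
tcp_rot: [[0.98, 0.2, 0.013], [0.2, -0.98, -0.01], [0.011, 0.012, -1.0]]
wrist_force: [-1.7, -0.4, 0.9]
width: 0.27
```

```bash
python3 -m creep '[[[22,0,4,0,-1],[22,0,8,0,-1],[12,0,8,0,-1],[0,0,0,0,-1]]]' 25
python3 - <<'E'
from h import *
im=snap('side','s5.png')
cv2.imwrite('pics/s5c.png',cv2.resize(im[60:280,190:430,::-1],None,fx=2.6,fy=2.6,interpolation=2))
E
```

```text
clock: 5.77
ee_pos: [0.6961, -0.1316, 0.2904]
tcp_rot: [[0.979, 0.202, 0.011], [0.202, -0.979, -0.008], [0.01, 0.01, -1.0]]
wrist_force: [-0.2, 0.7, 1.6]
width: 0.271
```

View pics/s5c.png

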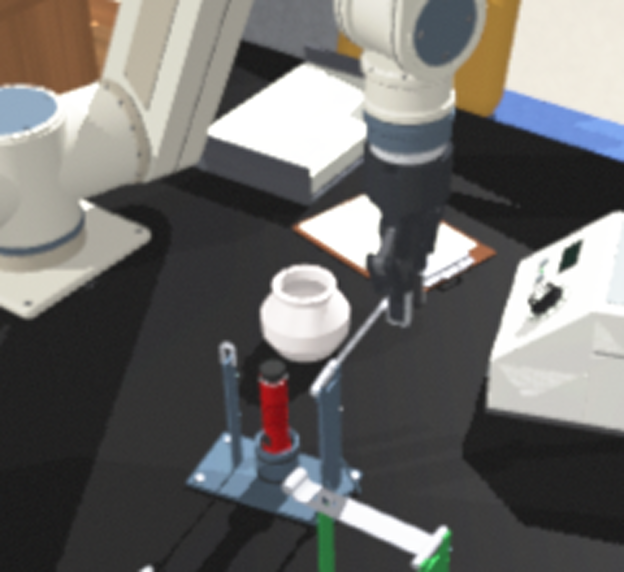

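```bash
python3 -m creep '[[[0,0,0,0,1],[0,0,0,0,1],[0,0,0,0,1],[0,0,0,0,1],[0,0,-25,0,1],[0,0,-25,0,1],[-30,0,-10,0,1],[-35,1,0,0,1],[-35,2,0,0,1],[-25,1,0,0,1],[-12,0,0,0,1],[0,0,0,0,1]]]' 25
python3 - <<'E'
from h import *
s=arm.sense();c=arm.calibration('wrist');snap('wrist','w6.png')
R=s['tcp_rot']
for d in arm.spot_point('wrist','flashlight_tail')[:2]:
    X=atz('wrist',d['position'][::-1],.160,c);print(d['position'],d['confidence'],X,'tool',1000*R.T@(X-s['ee_pos']))
im=snap('side','s6.png')
cv2.imwrite('pics/s6c.png',cv2.resize(im[60:280,190:430,::-1],None,fx=2.6,fy=2.6,interpolation=2))
E
```

```text
clock: 6.82
ee_pos: [0.554, -0.1664, 0.3505]
tcp_rot: [[0.98, 0.199, 0.008], [0.199, -0.98, -0.011], [0.005, 0.012, -1.0]]
wrist_force: [-0.7, 0.2, 0.6]
width: 1.003
[27.2, 121.1] 0.73 [0.69880871 0.09611403 0.16      ] tool [ 193.18794395 -230.78192885  188.6477408 ]
[185.7, 317.4] 0.66 [ 0.55563646 -0.16454259  0.16      ] tool [  0.96083456  -3.87744315 190.45346768]
```

View pics/s6c.png

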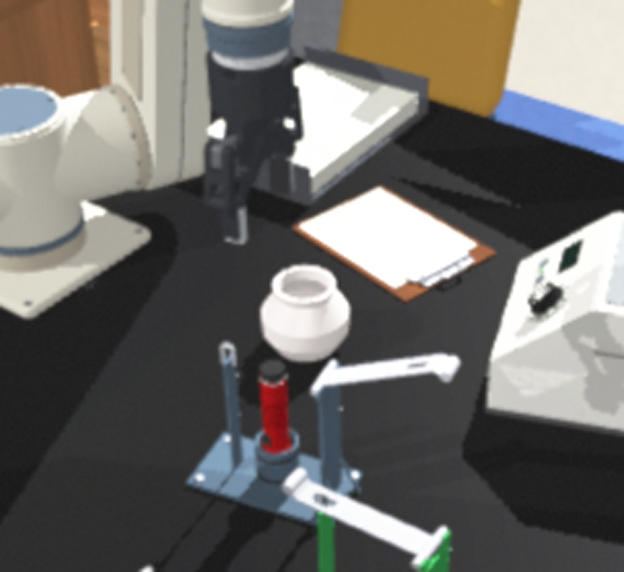

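View pics/w6.png

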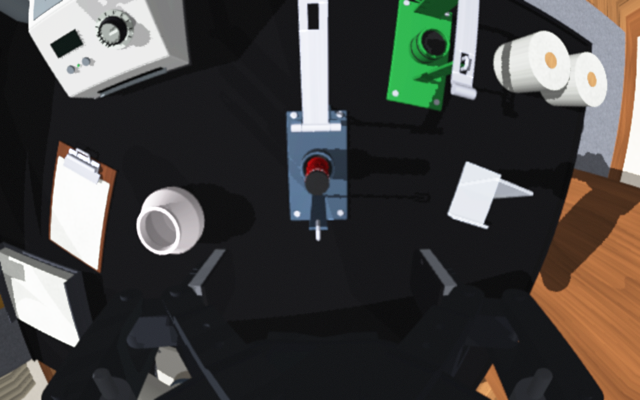

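Side view: the hasp lies back at its stop, lip at crop (450,365), and the flashlight still stands in its socket. Now I descend over the tail.

```bash
python3 -m creep '[[[2,-2,20,0,1],[1,-1,35,0,1],[0,0,35,0,1],[0,0,20,0,1],[0,0,0,0,1]]]' 25
python3 - <<'E'
from h import *
s=arm.sense();c=arm.calibration('wrist');snap('wrist','w7.png')
R=s['tcp_rot']
for d in arm.spot_point('wrist','flashlight_tail')[:2]:
    X=atz('wrist',d['position'][::-1],.160,c);print(d['position'],d['confidence'],X,'tool',1000*R.T@(X-s['ee_pos']))
E
```

```text
clock: 7.38
ee_pos: [0.566, -0.163, 0.2348]
tcp_rot: [[0.979, 0.203, 0.011], [0.203, -0.979, -0.011], [0.008, 0.013, -1.0]]
wrist_force: [0.3, -0.0, 0.0]
width: 1.001
[235.7, 317.6] 0.96 [ 0.55824957 -0.16336573  0.16      ] tool [-8.3090834  -2.24620468 74.70860587]
```

View pics/w7.png

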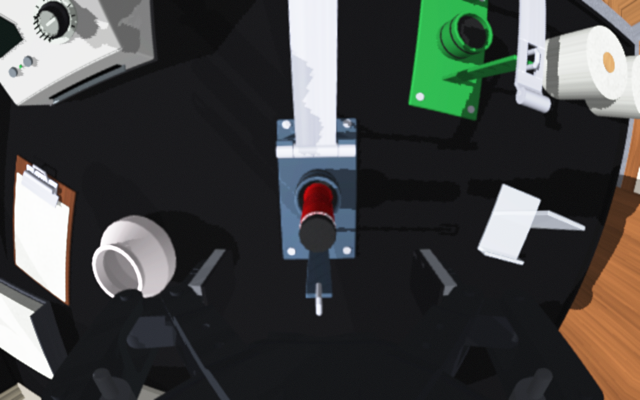

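```bash
python3 -m creep '[[[-9,-2,0,0,1],[0,0,0,0,1],[-2,0,20,0,1],[-1,0,20,0,1],[-1,0,10,0,1],[0,0,0,0,1]]]' 25
python3 - <<'E'
from h import *
s=arm.sense();c=arm.calibration('wrist');snap('wrist','w8.png')
R=s['tcp_rot']
for d in arm.spot_point('wrist','flashlight_tail')[:2]:
    X=atz('wrist',d['position'][::-1],.160,c);print(d['position'],d['confidence'],X,'tool',1000*R.T@(X-s['ee_pos']))
E
```

```text
clock: 7.98
ee_pos: [0.5582, -0.1665, 0.1966]
tcp_rot: [[0.979, 0.203, 0.029], [0.204, -0.979, -0.019], [0.024, 0.025, -0.999]]
wrist_force: [0.1, 0.4, -0.4]
width: 1.002
[249.9, 313.1] 0.65 [ 0.55673776 -0.16339518  0.16      ] tool [-1.69205472 -4.22073826 36.43938659]
```

View pics/w8.png

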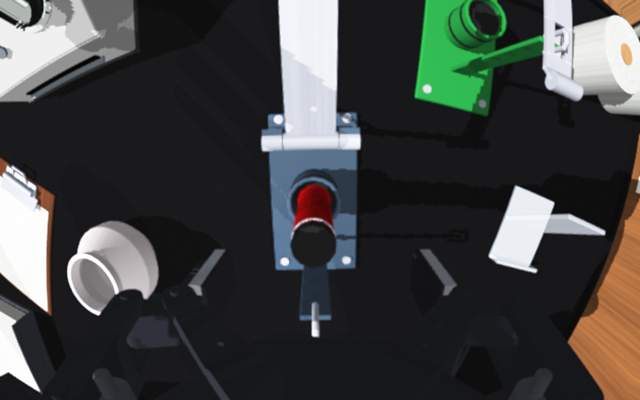

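```bash
python3 -m creep '[[[-2,-2,8,0,1],[-1,-2,14,0,1],[-1,-1,18,0,1],[0,-1,18,0,1],[0,0,10,0,1],[0,0,0,0,1],[0,0,0,0,1]]]' 25
python3 - <<'E'
from h import *
im=snap('side','s9.png');snap('wrist','w9.png')
cv2.imwrite('pics/s9c.png',cv2.resize(im[100:280,190:400,::-1],None,fx=3,fy=3,interpolation=2))
E
```

```text
clock: 8.67
ee_pos: [0.5585, -0.1638, 0.1334]
tcp_rot: [[0.978, 0.203, 0.041], [0.204, -0.979, -0.025], [0.035, 0.032, -0.999]]
wrist_force: [-0.5, -0.5, -0.1]
width: 1.0
```

View pics/s9c.png

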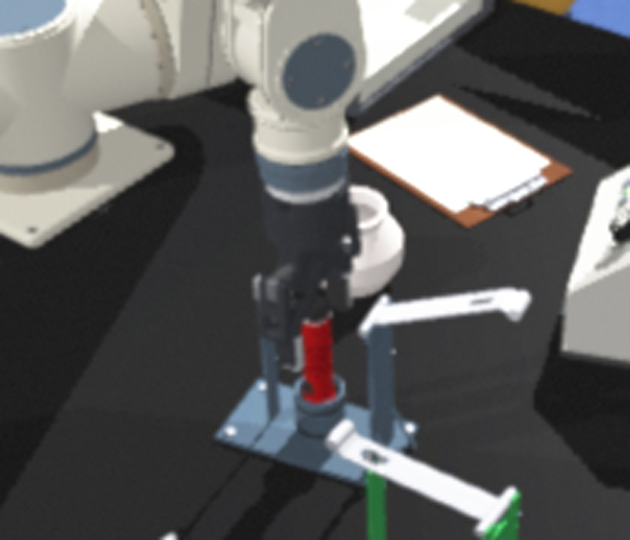

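View pics/w9.png

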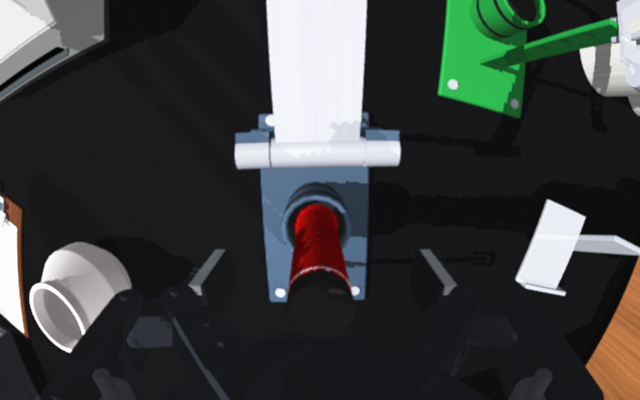

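```bash
python3 -m creep '[[[0,0,5,0,1],[0,0,0,0,-1],[0,0,0,0,-1],[0,0,0,0,-1],[0,0,0,0,-1],[0,0,0,0,-1],[0,0,0,0,-1],[0,0,0,0,-1]]]' 40
python3 - <<'E'
from h import *
snap('wrist','w10.png')
E
```

```text
clock: 9.43
ee_pos: [0.56, -0.1634, 0.1314]
tcp_rot: [[0.978, 0.203, 0.046], [0.205, -0.979, -0.024], [0.04, 0.033, -0.999]]
wrist_force: [-0.4, 1.0, 0.2]
width: 0.297
```

View pics/w10.png

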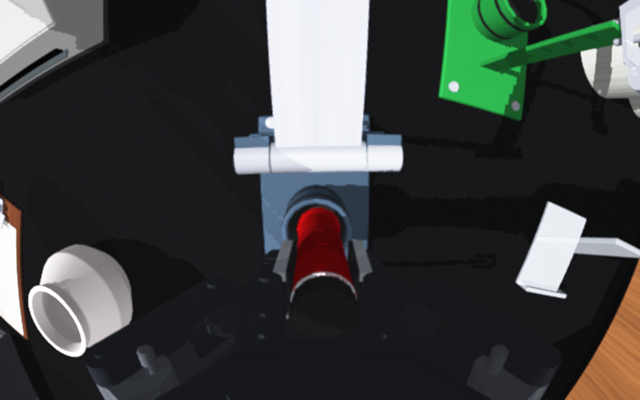

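The flashlight is gripped: width 0.297 or 25 mm, pads at (285,260) and (360,260). The moves offer no tilt, so after lifting I will pivot the flashlight between the pads by pushing its head against the fixed catch post.

```bash
python3 -m creep '[[[0,0,-8,0,-1],[1,0,-16,0,-1],[1,1,-20,0,-1],[1,1,-25,0,-1],[1,1,-25,0,-1],[0,0,-12,0,-1],[0,0,0,0,-1],[0,0,0,0,-1]]]' 40
python3 - <<'E'
from h import *
im=snap('side','s11.png')
cv2.imwrite('pics/s11c.png',cv2.resize(im[80:280,190:400,::-1],None,fx=3,fy=3,interpolation=2))
E
```

```text
clock: 10.15
ee_pos: [0.5588, -0.1642, 0.243]
tcp_rot: [[0.978, 0.202, 0.042], [0.204, -0.979, -0.027], [0.036, 0.035, -0.999]]
wrist_force: [0.2, 0.6, -2.4]
width: 0.294
```

View pics/s11c.png

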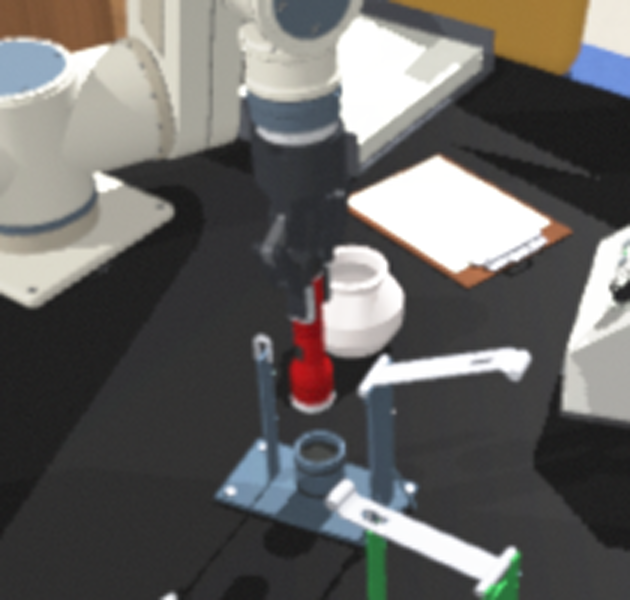

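```bash
python3 -m creep '[[[-10,0,0,0,-1],[-12,0,0,0,-1],[-12,0,0,0,-1],[-12,0,0,0,-1],[-8,0,0,0,-1],[0,0,0,0,-1]]]' 25
python3 - <<'E'
from h import *
im=snap('side','s12.png')
cv2.imwrite('pics/s12c.png',cv2.resize(im[80:280,190:400,::-1],None,fx=3,fy=3,interpolation=2))
E
```

```text
clock: 10.7
ee_pos: [0.5042, -0.1757, 0.2363]
tcp_rot: [[0.978, 0.204, 0.045], [0.205, -0.978, -0.025], [0.039, 0.034, -0.999]]
wrist_force: [3.0, 1.3, 1.7]
width: 0.294
```

View pics/s12c.png

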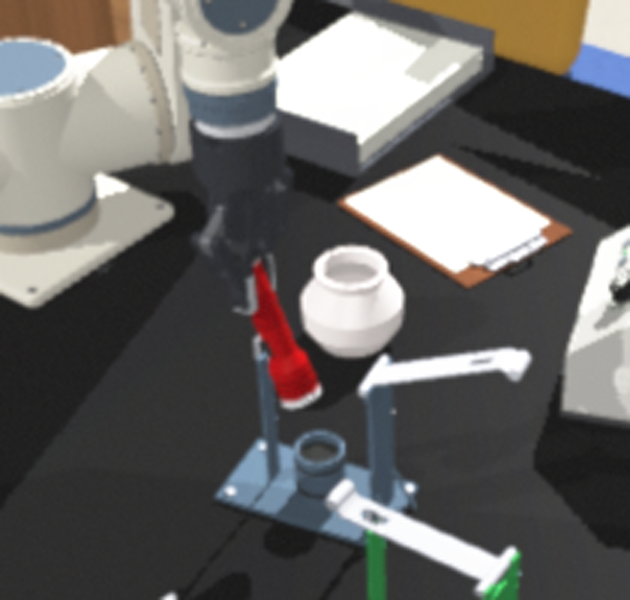

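The pivoting works: the head leans against the post top at (275,365) and the wrist force is only 3 N. I continue.

```bash
python3 -m creep '[[[-10,0,-1,0,-1],[-12,0,-1,0,-1],[-12,0,-1,0,-1],[-5,0,0,0,-1],[0,0,0,0,-1],[0,0,0,0,-1]]]' 25
python3 - <<'E'
from h import *
im=snap('side','s13.png'); snap('wrist','w13.png')
cv2.imwrite('pics/s13c.png',cv2.resize(im[80:280,190:400,::-1],None,fx=3,fy=3,interpolation=2))
E
```

```text
clock: 11.25
ee_pos: [0.4688, -0.1847, 0.2366]
tcp_rot: [[0.978, 0.204, 0.051], [0.206, -0.978, -0.025], [0.045, 0.035, -0.998]]
wrist_force: [1.4, 1.3, 1.9]
width: 0.295
```

View pics/s13c.png

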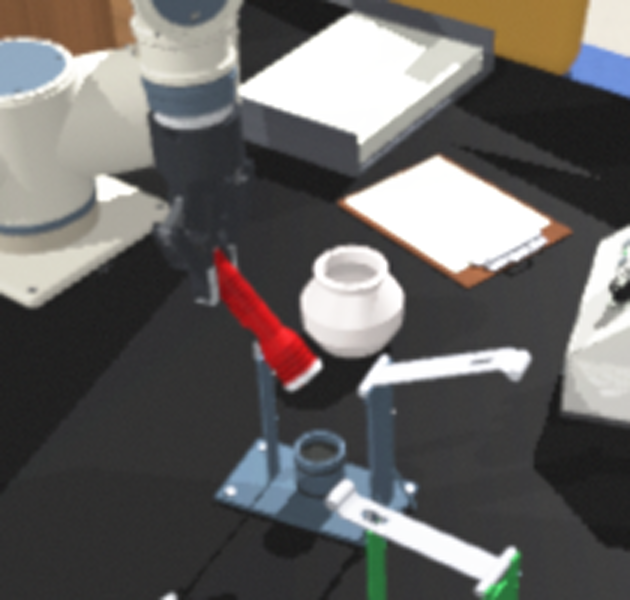

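View pics/w13.png

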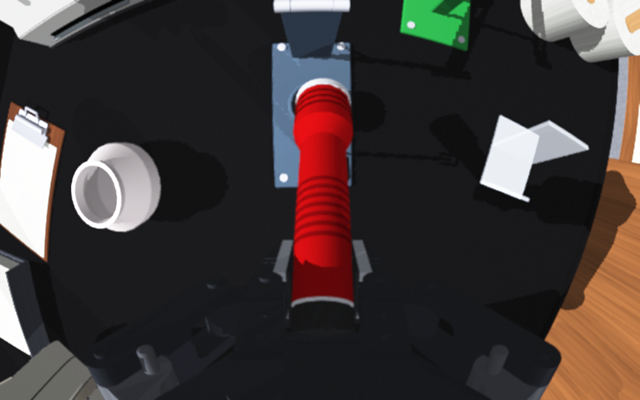

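```bash
python3 -m creep '[[[0,0,0,0,-1],[0,0,0,0,-1],[0,0,0,0,-1],[2,1,-20,0,-1],[2,1,-30,0,-1],[1,1,-30,0,-1],[0,0,-15,0,-1],[0,0,0,0,-1],[0,0,0,0,-1]]]' 90
cat > m.py <<'E'
from h import *
import sys
k=sys.argv[1]
s=arm.sense(); R=s['tcp_rot']; g=s['ee_pos']+R@[0,0,.003]
print('t',s['clock'],'ee',s['ee_pos'].round(4),'z',R[:,2].round(3),'yaw',np.degrees(np.arctan2(R[1,0],R[0,0])).round(2))
im={}; obs={}
for n in ['side','wrist','top']:
    im[n]=snap(n,n+k+'.png'); c=arm.calibration(n)
    for l in ['flashlight','flashlight_tail','dial_face']:
        obs[n,l]=[(d['position'][::-1],d['confidence'],ray(n,d['position'][::-1],c)) for d in arm.spot_point(n,l)[:2]]
        print(n,l,[(np.round(a,1).tolist(),round(b,2)) for a,b,_ in obs[n,l]])
    for d in arm.trace(n,'flashlight')[:1]:
        m=d['region']; ys,xs=np.nonzero(m); print(n,'trace',d['confidence'],d['box'],m.sum())
        np.save(f'pics/m_{n}{k}.npy',m)
# fit lens dir: in tool x-z plane through g: lens = g + a*(sin(t) ex - cos(t) up)
import pickle; pickle.dump((s,{n:arm.calibration(n) for n in ['side','wrist','top']},{q:[(a,b) for a,b,_ in v] for q,v in obs.items()}),open(f'pics/o{k}.pkl','wb'))
a=cv2.resize(im['side'][40:240,190:400,::-1],None,fx=2.5,fy=2.5,interpolation=2); cv2.imwrite(f'pics/side{k}c.png',a)
E
python3 m.py 14
```

```text
clock: 12.1
ee_pos: [0.4669, -0.1817, 0.3281]
tcp_rot: [[0.978, 0.207, 0.032], [0.207, -0.978, -0.017], [0.027, 0.023, -0.999]]
wrist_force: [1.4, -0.1, -2.7]
width: 0.286
t 12.1 ee [ 0.4669 -0.1817  0.3281] z [ 0.032 -0.017 -0.999] yaw 11.97
side flashlight [([291.5, 177.7], 0.95)]
side flashlight_tail [([251.7, 128.7], 0.95)]
side dial_face [([397.8, 169.5], 0.64), ([290.6, 179.3], 0.32)]
side trace 0.75 [258.0, 137.9, 294.2, 180.0] 501
wrist flashlight [([322.7, 104.1], 0.81)]
wrist flashlight_tail [([323.5, 337.2], 0.59)]
wrist dial_face []
wrist trace 0.89 [289.8, 83.5, 356.4, 339.1] 13877
top flashlight [([252.5, 152.4], 0.72), ([358.7, 194.4], 0.64)]
top flashlight_tail []
top dial_face [([339.0, 128.2], 0.63), ([248.9, 154.6], 0.42)]
top trace 0.66 [353.4, 192.4, 364.8, 202.1] 57
```

```bash
sleep 1
cat > fit.py <<'E'
import pickle,sys
from h import *
from scipy.optimize import least_squares
k=sys.argv[1]
s,C,o=pickle.load(open(f'pics/o{k}.pkl','rb')); R=s['tcp_rot']
obs=[]
for (n,l),v in o.items():
    if l=='dial_face': continue
    for px,cf in v:
        obs.append((n,l,np.array(px)))
# params: grip offset a (lens dist), tilt t from tool axis toward tool x, dx, dy small offset in tool
def geo(p):
    a,t,dx,dy=p
    d=R@np.array([np.sin(t),0,np.cos(t)]); g=s['ee_pos']+R@np.array([dx,dy,.003])
    return g+a*d,g-(.15-a)*d,d
def f(p):
    L,T,d=geo(p); r=[]
    for n,l,px in obs:
        e=proj(n,L if l=='flashlight' else T,C[n])-px
        if np.linalg.norm(e)>40: continue
        r.append(e/(2 if n!='wrist' else 3))
    return np.concatenate(r+[np.array([(p[0]-.118)/.008,p[2]/.003,p[3]/.002])])
p=least_squares(f,[.118,.65,0,0]).x
L,T,d=geo(p); print('a,tilt,dx,dy',p.round(4)); print('lens',L.round(4),'tail',T.round(4),'beam',d.round(3),'res',f(p).round(1))
D=np.array([.6964,.1355,.136]); 
rs=[]
yaw=.3635
if len(sys.argv)>2: D=np.array(eval(sys.argv[2])); yaw=float(sys.argv[3])
n=np.array([-np.sin(.7)*np.cos(yaw),-np.sin(.7)*np.sin(yaw),np.cos(.7)])
print('angle to dial axis',np.arccos(-d@n),'tilt from vertical',np.arccos(-d[2]),'beam yaw deg',np.degrees(np.arctan2(d[1],d[0])))
w=D-L; print('dial along beam',w@d,'off',np.linalg.norm(w-(w@d)*d), 'off vec tool mm',(1000*R.T@(w-(w@d)*d)).round(1))
want=D-.125*d-L; print('to make tool mm',(1000*R.T@want).round(1),'world',want.round(4))
E
python3 fit.py 14
```

```text
a,tilt,dx,dy [0.1209 0.7188 0.0015 0.0008]
lens [ 0.5494 -0.1673  0.2365] tail [ 0.4492 -0.1858  0.3466] beam [ 0.668  0.124 -0.734] res [-1.  -0.3 -0.4  1.1 -0.3 -0.8 -0.5  0.1  1.3  1.4  0.4  0.5  0.4]
angle to dial axis 0.12802599657782546 tilt from vertical 0.7465708504842223 beam yaw deg 10.490793387796389
dial along beam 0.20936558865816549 off 0.282035975503945 off vec tool mm [  66.  -268.1  -57.7]
to make tool mm [ 121.5 -268.1    5.8] world [ 0.0636  0.2873 -0.0087]
```

View pics/side14c.png

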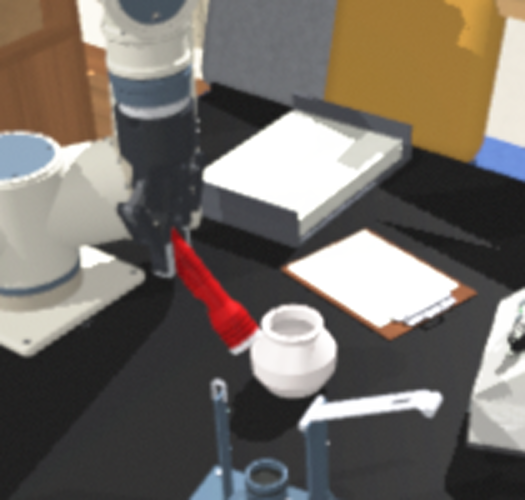

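View pics/wrist14.png

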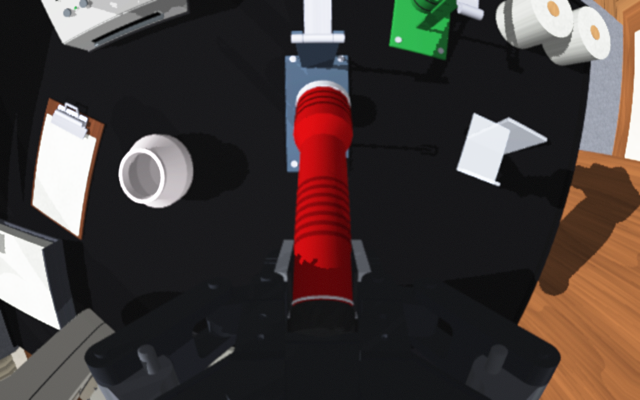

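The flashlight is held at 0.72 rad tilt, lens near side pixel (291,178), off the post. Next I swing over in front of the dial, stopping short for a check.

```bash
python3 -m creep '[[[5,-10,-3,-0.5,-1],[9,-18,-4,-1,-1],[10,-20,-4,-1,-1],[10,-20,-4,-1,-1],[10,-20,-4,-1,-1],[10,-20,-3,-1,-1],[10,-20,-3,-1,-1],[10,-20,-3,-1,-1],[10,-20,0,-1,-1],[10,-20,0,-1,-1],[8,-15,0,-0.5,-1],[0,0,0,0,-1]]]' 90; python3 m.py 15; python3 fit.py 15
```

```text
clock: 13.85
ee_pos: [0.5063, 0.0573, 0.3575]
tcp_rot: [[0.924, 0.382, 0.036], [0.382, -0.924, -0.015], [0.027, 0.028, -0.999]]
wrist_force: [-0.2, -0.4, -1.4]
width: 0.286
t 13.85 ee [0.5063 0.0573 0.3575] z [ 0.036 -0.015 -0.999] yaw 22.48
side flashlight [([357.3, 129.1], 0.65)]
side flashlight_tail [([319.2, 85.5], 0.85)]
side dial_face [([396.2, 172.9], 0.6)]
side trace 0.65 [330.7, 96.6, 362.1, 133.5] 433
wrist flashlight [([324.0, 102.8], 0.8)]
wrist flashlight_tail [([321.8, 336.0], 0.8), ([543.4, 237.8], 0.66)]
wrist dial_face [([312.2, 4.7], 0.6)]
wrist trace 0.83 [292.1, 80.8, 355.4, 337.6] 13983
top flashlight [([351.8, 204.1], 0.16)]
top flashlight_tail []
top dial_face [([279.7, 251.5], 0.6)]
a,tilt,dx,dy [0.1205 0.7013 0.0012 0.0032]
lens [0.5838 0.0831 0.2647] tail [0.4904 0.0479 0.3766] beam [ 0.623  0.235 -0.746] res [-0.7  0.2  0.6  1.5 -1.2 -0.2 -0.4  0.4  0.3  0.4  1.6]
angle to dial axis 0.028719228744066964 tilt from vertical 0.7286490625792956 beam yaw deg 20.65151295125278
dial along beam 0.1784796393924248 off 0.011441717259515665 off vec tool mm [ 5.4 -9.  -4.6]
to make tool mm [39.9 -9.  36.3] world [ 0.0347  0.023  -0.0355]
```

View pics/wrist15.png

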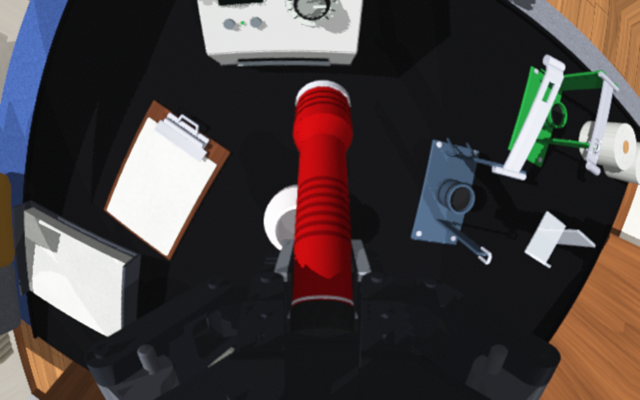

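Run:
```python
from h import *
import pickle
s,C,o=pickle.load(open('pics/o15.pkl','rb'))
r=[ray('wrist',(312.2,4.7),C['wrist']),ray('side',(396.5,171.5),C['side']),ray('side',(400,174),C['side']),ray('top',(247.5,154.3),C['top'])]
for i in [(0,1),(0,2),(1,3),(2,3),(0,3),(0,1,2,3)]: print(i,*tri([r[j] for j in i]))
print('top@.136',atz('top',(247.5,154.3),.136,C['top']),'wrist@.136',atz('wrist',(312.2,4.7),.136,C['wrist']))
print(proj('side',[.6964,.1355,.136],C['side']))
im=cv2.imread('pics/side15.png');cv2.imwrite('pics/s15d.png',cv2.resize(im[60:240,280:480],None,fx=4,fy=4,interpolation=2)[:600])
```

```text
(0, 1) [0.69574974 0.13503748 0.13860096] [np.float64(0.0016168608590072136), np.float64(0.0016168608590072361)]
(0, 2) [0.70235138 0.13894069 0.12867403] [np.float64(0.0017248723073822016), np.float64(0.0017248723073819792)]
(1, 3) [0.69462687 0.13563082 0.13735579] [np.float64(0.0007699583077193882), np.float64(0.0007699583077193948)]
(2, 3) [0.7007127  0.13979622 0.12716335] [np.float64(0.002871729426722293), np.float64(0.0028717294267222755)]
(0, 3) [0.68707925 0.13177396 0.16436281] [np.float64(0.00022365775721721213), np.float64(0.00022365775721717207)]
(0, 1, 2, 3) [0.69836276 0.13728874 0.1330619 ] [np.float64(0.000853480045241496), np.float64(0.005822948488670449), np.float64(0.006551648429591186), np.float64(0.0017526284799360714)]
top@.136 [0.69566821 0.13637815 0.136     ] wrist@.136 [0.69808925 0.13657404 0.136     ]
[397.2364362  172.02777555]
```

View pics/s15d.png

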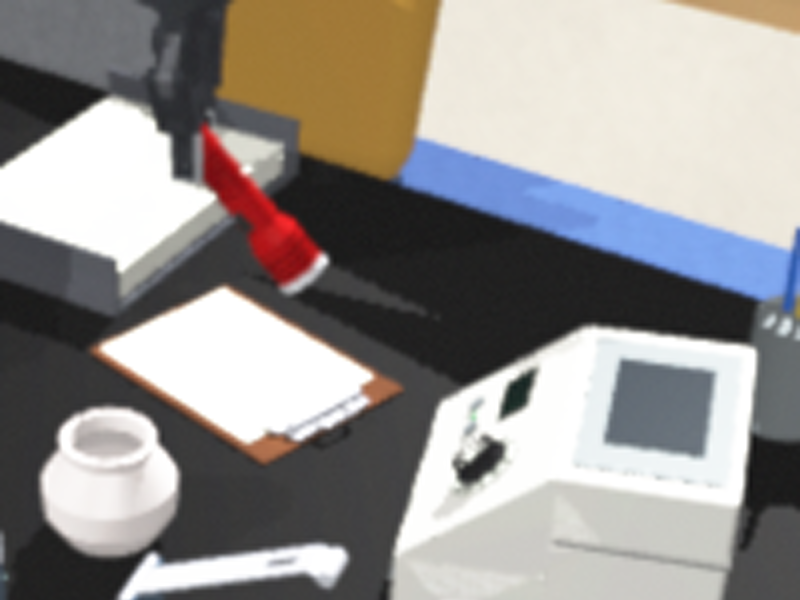

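The side crop shows the flashlight pointing at the dial, which is at crop (478,460). Dial estimates from the three cameras agree within a few mm at about (0.697,0.136,0.136). Now I close the distance.

```bash
python3 -m creep '[[[5,-2,4,0,-1],[7,-2,7,0,-1],[7,-2,7,0,-1],[7,-2,7,0,-1],[5,-1,4,0,-1],[0,0,0,0,-1],[0,0,0,0,-1]]]' 90; python3 m.py 16; python3 fit.py 16 '[.697,.1363,.136]' .3635
```

```text
clock: 15.18
ee_pos: [0.5359, 0.0764, 0.3243]
tcp_rot: [[0.925, 0.379, 0.033], [0.379, -0.925, -0.016], [0.025, 0.028, -0.999]]
wrist_force: [-0.4, -0.3, -1.5]
width: 0.284
t 15.1833 ee [0.5359 0.0764 0.3243] z [ 0.033 -0.016 -0.999] yaw 22.29
side flashlight [([367.7, 138.9], 0.75)]
side flashlight_tail [([333.6, 95.4], 0.56)]
side dial_face [([394.6, 168.5], 0.64)]
side trace 0.95 [343.1, 107.8, 372.3, 145.1] 396
wrist flashlight [([324.4, 104.8], 0.72)]
wrist flashlight_tail [([322.7, 336.9], 0.56)]
wrist dial_face [([323.4, 23.5], 0.88)]
wrist trace 0.95 [288.5, 82.5, 354.8, 338.1] 13915
top flashlight []
top flashlight_tail [([258.9, 197.1], 0.41)]
top dial_face [([259.0, 197.8], 0.63)]
a,tilt,dx,dy [0.1176 0.6673 0.0049 0.0013]
lens [0.6113 0.1031 0.2309] tail [0.5215 0.0699 0.3464] beam [ 0.599  0.222 -0.77 ] res [-0.1  0.4  0.6  1.6 -0.8  0.3 -0.1  0.   0.8  2.2 -0.1  1.6  0.6]
angle to dial axis 0.00942728027261688 tilt from vertical 0.6923675036609976 beam yaw deg 20.332631783357037
dial along beam 0.13170433093483017 off 0.010190131434409869 off vec tool mm [ 8.  -0.9 -6.3]
to make tool mm [12.1 -0.9 -1. ] world [0.0108 0.0054 0.0013]
```

View pics/wrist16.png

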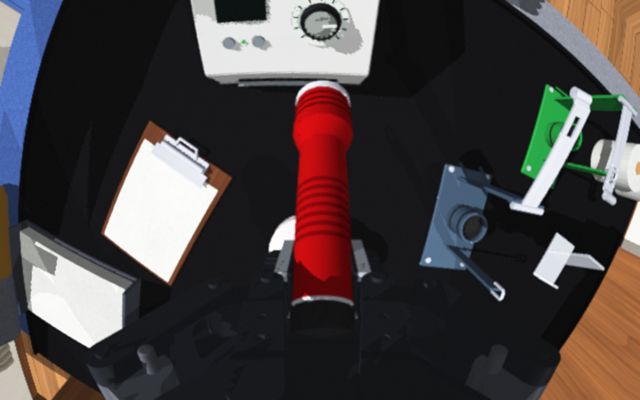

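```bash
cat > fit2.py <<'E'
import pickle,sys
from h import *
from scipy.optimize import least_squares
S=[pickle.load(open(f'pics/o{k}.pkl','rb')) for k in sys.argv[1].split(',')]
def geo(p,s):
    a,t,dx,dy=p; R=s['tcp_rot']
    d=R@np.array([np.sin(t),0,np.cos(t)]); g=s['ee_pos']+R@np.array([dx,dy,.003]); return g+a*d,g-(.15-a)*d,d
def f(p):
    r=[]
    for s,C,o in S:
        L,T,d=geo(p,s)
        for (n,l),v in o.items():
            for px,cf in v:
                e=proj(n,(p[4:7] if l=='dial_face' else L if l=='flashlight' else T),C[n])-px
                r.append(e*(0 if cf<.3 else 1)/2)
    return np.concatenate(r+[np.array([(p[0]-.118)/.008,p[2]/.003,p[3]/.002])]) 
def g(p):
    r=f(p); q=r.copy(); return np.sign(q)*np.minimum(np.abs(q),8)
p=least_squares(g,[.118,.69,0,0,.697,.1363,.136],loss='soft_l1').x
print(p.round(4))
s=S[-1][0]; L,T,d=geo(p,s); R=s['tcp_rot']; yaw=.3635
n=np.array([-np.sin(.7)*np.cos(yaw),-np.sin(.7)*np.sin(yaw),np.cos(.7)])
for D in (p[4:7],np.array([.697,.1363,.136])):
    w=D-L; print('D',D.round(4),'dist',(w@d).round(4),'off tool mm',(1000*R.T@(w-(w@d)*d)).round(1),'ang',np.arccos(-d@n).round(3),'lens z',L[2].round(3),'shift for .12',(1000*R.T@(w-.12*d)).round(1))
E
python3 fit2.py 14,15,16
```

```text
Traceback (most recent call last):
  File "fit2.py", line 19, in <module>
    p=least_squares(g,[.118,.69,0,0,.697,.1363,.136],loss='soft_l1').x
      ~~~~~~~~~~~~~^^^^^^^^^^^^^^^^^^^^^^^^^^^^^^^^^^^^^^^^^^^^^^^^^
  File "fit2.py", line 18, in g
    r=f(p); q=r.copy(); return np.sign(q)*np.minimum(np.abs(q),8)
  File "fit2.py", line 11, in f
    L,T,d=geo(p,s)
          ~~~^^^^^
  File "fit2.py", line 6, in geo
    a,t,dx,dy=p; R=s['tcp_rot']
    ^^^^^^^^^
ValueError: too many values to unpack (expected 4)
```

```bash
sed -i 's/a,t,dx,dy=p; R/a,t,dx,dy=p[:4]; R/' fit2.py; python3 fit2.py 14,15,16; python3 fit2.py 15,16
```

```text
[0.1178 0.6784 0.005  0.0019 0.6964 0.1339 0.1405]
D [0.6964 0.1339 0.1405] dist 0.1272 off tool mm [ 7.   0.6 -5.7] ang 0.006 lens z 0.232 shift for .12 [11.6  0.6 -0.1]
D [0.697  0.1363 0.136 ] dist 0.1315 off tool mm [ 5.7 -1.5 -4.6] ang 0.006 lens z 0.232 shift for .12 [12.9 -1.5  4.4]
[0.1184 0.6787 0.0041 0.0027 0.6952 0.1336 0.1445]
D [0.6952 0.1336 0.1445] dist 0.1233 off tool mm [ 8.8 -0.3 -7.1] ang 0.006 lens z 0.231 shift for .12 [10.9 -0.3 -4.5]
D [0.697  0.1363 0.136 ] dist 0.1315 off tool mm [ 6.1 -2.3 -4.9] ang 0.006 lens z 0.231 shift for .12 [13.3 -2.3  4. ]
```

```bash
python3 -m creep '[[[5,0,0,0,-1],[6,-1,0,0,-1],[0,0,0,0,-1],[0,0,0,0,-1],[0,0,0,0,-1],[0,0,0,0,-1]]]' 90; python3 m.py 17; python3 fit2.py 14,15,16,17; python3 fit.py 17 '[.697,.1363,.136]' .3635
```

```text
clock: 16.43
ee_pos: [0.5469, 0.0819, 0.3251]
tcp_rot: [[0.925, 0.378, 0.034], [0.379, -0.925, -0.016], [0.026, 0.028, -0.999]]
wrist_force: [-1.4, -0.4, -1.6]
width: 0.284
t 16.4333 ee [0.5469 0.0819 0.3251] z [ 0.034 -0.016 -0.999] yaw 22.27
side flashlight [([374.0, 138.8], 0.82)]
side flashlight_tail [([339.9, 98.4], 0.72)]
side dial_face [([398.3, 169.6], 0.43)]
side trace 0.72 [349.4, 106.5, 378.0, 145.2] 459
wrist flashlight [([320.9, 102.4], 0.77), ([459.5, 226.2], 0.69)]
wrist flashlight_tail [([323.0, 335.1], 0.82)]
wrist dial_face [([320.7, 35.6], 0.66)]
wrist trace 0.71 [290.9, 84.7, 357.4, 337.7] 13774
top flashlight []
top flashlight_tail [([255.2, 193.0], 0.43)]
top dial_face [([352.8, 207.8], 0.61)]
top trace 0.25 [334.2, 124.6, 374.7, 239.6] 2097
[0.1157 0.664  0.0079 0.0016 0.6961 0.1351 0.1411]
D [0.6961 0.1351 0.1411] dist 0.1197 off tool mm [ 0.4  0.4 -0.3] ang 0.012 lens z 0.233 shift for .12 [ 0.2  0.4 -0.5]
D [0.697  0.1363 0.136 ] dist 0.1245 off tool mm [-1.4 -0.5  1.1] ang 0.012 lens z 0.233 shift for .12 [ 1.4 -0.5  4.6]
a,tilt,dx,dy [1.197e-01 6.836e-01 4.400e-03 6.000e-04]
lens [0.6245 0.1101 0.2314] tail [0.5328 0.0761 0.3452] beam [ 0.611  0.227 -0.758] res [-0.5  0.6 -0.2  0.4  0.2 -0.  -0.6 -0.2  1.3  1.9  0.2  1.5  0.3]
angle to dial axis 0.011194887513162406 tilt from vertical 0.7098003687578401 beam yaw deg 20.348541844003172
dial along beam 0.12262064479146235 off 0.0037644291680019233 off vec tool mm [-2.9  0.5  2.4]
to make tool mm [-4.4  0.5  0.5] world [-0.0039 -0.0021 -0.0006]
```

Run:
```python
import cv2
im=cv2.imread('pics/side17.png');cv2.imwrite('pics/s17d.png',cv2.resize(im[60:270,220:480],None,fx=2.8,fy=2.8,interpolation=2))
```

```text
(no output)
```

View pics/s17d.png

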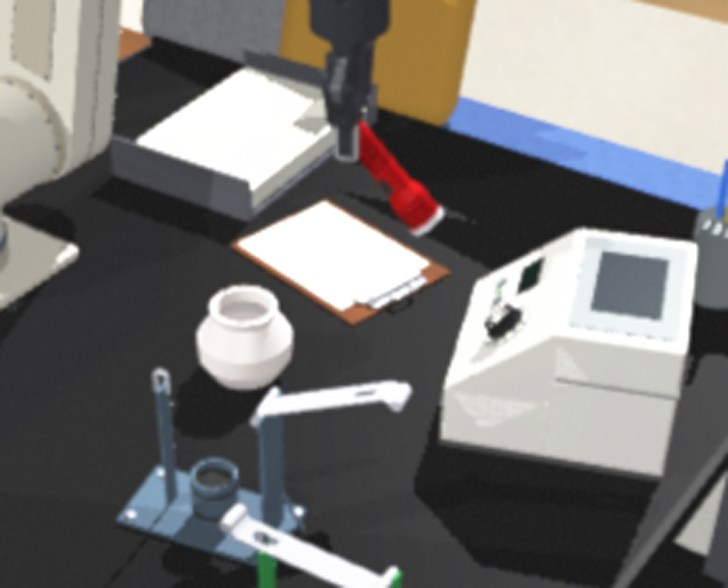

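View pics/wrist17.png

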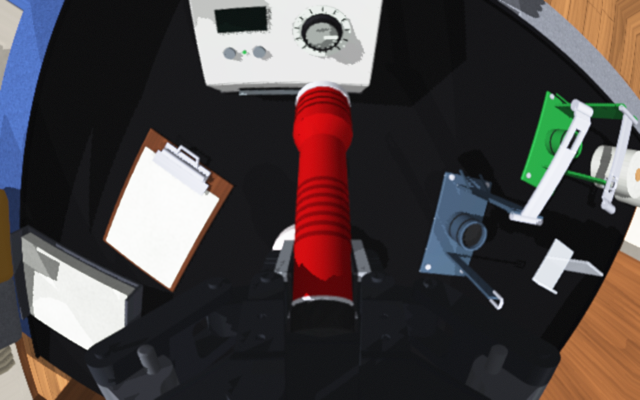

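The side crop shows the lens at (430,220) pointing at the dial at (503,320), and the hasp lying back. The wrist view shows the dial at (321,33), in line with the flashlight at column 322. I check that the arm is still, then hand in.

Run:
```python
from h import *
s=arm.sense(); print(np.abs(s['joint_vel']).max(), s['wrist_force'], s['width'], s['clock'])
if np.abs(s['joint_vel']).max()<.02: print(arm.finish_job())
```

```text
0.002770746338511323 [ 0.72333621  0.47082324 -2.24826655] 0.2809946502228095 17.1833
the job is handed in; nothing more can be done
None
```

The job is handed in at 17.2 s, with the red flashlight held steady in front of the dial and pointing at it. No verdict was reported.

**What I did:** I pinched the hasp by its lip, swung it over and let it fall back to its stop. I then lifted the flashlight straight out of its socket. The moves allow no tool tilt, so I tipped it about 40° between the pads by pushing its head against the bracket's catch post. After that I gripped it at 90 N and carried it to the dial.

**Last checks:**

| Check | Result |
|---|---|
| Lens to dial face | about 12 cm |
| Beam centre to dial centre | about 1 to 4 mm |
| Beam to dial axis | about 0.01 rad |
| Lens height above the cart | about 23 cm |
| Fastest joint speed | 0.003 rad/s |

- **Hasp and printer:** in the last pictures the hasp lies back, and there is a clear gap between the flashlight and the printer.
- **Vase, phone stand and clipboard:** they look in place, and nothing came near them. I judged this from the pictures only.
- **Disagreements:** the fits differed by about 0.05 rad in the flashlight's tilt and up to about 8 mm in the dial's height. Both are well inside the limits.
- **Camera misses:** the top camera could not see the flashlight at the end and gave a few false dial and lens positions there. I discounted these.

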